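Point out a sample to the log camera and log it

ROBOT

A 6-joint arm with a two-finger parallel gripper is mounted at the origin on the work surface. World frame = base frame: x ahead of the robot, y to its left, z up, the work surface at z = 0. Lengths are in m, angles in degrees, forces in N, time in s.
With the tool pointing down it reaches from about 0.35 to 0.875 m from the base axis. Payload 4.2 kg.
Tool frame: the origin (TCP) lies midway between the tips of the shut fingers; the grasp point (between the pads) lies 19 mm behind it; z points along the fingers, y is the direction in which the jaws open and shut (so a half turn about z gives the same grasp; the last joint's range is limited). The gripper opens to 85 mm and grips with 20 to 120 N. Pads are 22 mm wide; open, the fingers measure 114 mm over their backs; the gripper's body (76 mm by 85 mm) begins 54 mm behind the grasp point. The pads swing forward as they close: fully open they stand 13 mm farther back than shut.
Start: joints at [85.52, 22.042, 0.453, 0, -68.411, -14.817], TCP at [0.207, 0.59, 0.231] pointing down, gripper open.
Joint ranges: [-179.83, 179.83], [-69.29, 118.12], [-61.27, 80.66], [-181.25, 117.63], [-171.15, -9.14], [-177.46, 177.46]. Speed limits (degrees/s): [159.86, 159.86, 180, 180, 180, 180].

INTERFACE

Orientations are given as [roll, pitch, yaw] about the fixed x, y, z axes, in that order (R = Rz(yaw) Ry(pitch) Rx(roll)).
In Python, from rig import manip, vision gives the robot as it stands.
- The arm moves only by the shell command python3 -m handwheel 'ROWS' [FORCE]. ROWS is text: rows parted by semicolons, each of 7 numbers parted by spaces: the turn, a rotation vector about the tool's x, y, z in rad, then the shift along the tool's x, y, z in cm, then the finger opening in cm, from 0 to 8.54. A call has 1 to 20 rows; each row is the pose to reach, as a shift and turn from the pose commanded when the call began, along the tool's axes at that moment; what a row does not reach only later rows make up. A row lasts 1/10 s, in which the tool goes at most 50 mm and 8.59 degrees, less where a joint would pass 70% of its speed; a pose out of reach is approached as far as the arm can. A call with a gripper value outside its range is refused whole. The fingers move at their own pace and stop on an object; FORCE is the grip in N (left out, the last holds). Time passes only in rows, so rows that repeat a pose let the fingers close. It gives the time, the measured TCP pose, the force and the opening at its end, in the units of the state.
- manip.sense(): the state, without advancing time (a new reading comes with each control period).
- vision.grab_frame(name): name is "scene" or "top" or "wrist"; returns (picture, depth): 400x640x3 uint8, red, green, blue; 400x640 float32, m along the optical axis (not along the pixel's ray), 0 where there is no reading.
- vision.camera_params(name): a dict with "K" (3x3 intrinsics, pixels), "dist_coeffs" ([k1, k2, p1, p2, k3] as OpenCV has them; the pictures are not rectified), "origin" and "rotation" of the camera in the world. Camera axes: x right, y up, looking along -z (the intrinsics and any distortion apply to the point x, -y, -z); pixel columns grow to the right and rows downward; lengths in m; the calibration is good to about 2 mm. A picture is of the moment at which its call begins: read the wrist's pose just before it. camera_params takes no time and is no camera call; for the wrist camera it gives the pose at the moment of the call.
- manip.sign_off(): hands the job in, once; it reports no verdict.
The state is a dict: "clock": time; "q": joint angles; "joint_vel": joint speeds; "joint_torque": joint torques, N m; "tool_pos": TCP position; "eef_rot": TCP orientation; "force": force on the tool from outside, world axes, zero at the start; "wrist_torque": the same for the moment, N m; "finger_gap": finger opening in m.
Only numpy, scipy, OpenCV 4.12 (cv2) and the standard library are available. Lean on these libraries where they do the work, as an engineer would, in place of code of your own. Each camera call takes 0.05 s, during which the arm holds its last target. There are 200 camera calls.

TASK

Show the bench's log camera which sample is next: from straight above, bring the fingertips to a couple of centimetres above the middle of the orange-capped tube's cap and keep pointing at it for two full seconds, without touching any tube or the rack and without pointing at any other tube on the way. Then press the green button on the console all the way down and let it come up again. Leave the red button, the bottle and all the tubes alone.

Things in the scene. Friction and masses are not known exactly. Their poses are not given: they have to be found in the camera images.
- orange_tube_cap (a point): the sample to point at: centre of the flat top face of the orange screw cap (22 mm across, 22 mm tall) of a closed sample tube, 16 mm across and 110 mm long with its cap, standing loosely upright in the rack with 45 mm of its length sunk in a hole, so that this point is about 120 mm above the bench; z up
- blue_tube_a_cap (a point): another sample, leave alone: centre of the flat top face of the blue screw cap (22 mm across, 22 mm tall) of a closed sample tube, 16 mm across and 110 mm long with its cap, standing loosely upright in the rack with 45 mm of its length sunk in a hole, so that this point is about 120 mm above the bench; z up
- blue_tube_b_cap (a point): another sample, leave alone: centre of the flat top face of the blue screw cap (22 mm across, 22 mm tall) of a closed sample tube, 16 mm across and 110 mm long with its cap, standing loosely upright in the rack with 45 mm of its length sunk in a hole, so that this point is about 120 mm above the bench; z up
- white_tube_cap (a point): another sample, leave alone: centre of the flat top face of the white screw cap (22 mm across, 22 mm tall) of a closed sample tube, 16 mm across and 110 mm long with its cap, standing loosely upright in the rack with 45 mm of its length sunk in a hole, so that this point is about 120 mm above the bench; z up
- rack: fixed mid-grey block rack, 84 (x) by 160 (y) by 55 mm high, with 8 holes in two rows of four, 36 mm apart; origin at the centre of its underside on the bench. The four tubes stand in alternate holes, in any order, their axes at least 50 mm apart
- console: fixed low console, grey with a dark blue top, 100 (x) by 160 (y) by 25 mm high, carrying two round push buttons in black housings; origin at the centre of its underside; the green button lies 40 mm from its middle along its own +y, the red button 40 mm along -y
- green_button_top (a point): centre of the top face of the green push button, 32 mm across, about 47 mm above the bench; it is pressed straight down, travels 6 mm, takes about 5 N to bottom out, and springs back up
- red_button_top (a point): centre of the top face of the red (cancel) push button, of the same kind; not to be pressed
- green_button (a joint): how far the green button is pressed, in m: 0 up, 0.006 fully down
- red_button (a joint): how far the red button is pressed, in m: 0 up, 0.006 fully down
- bottle: loose white jar with a red cap, 56 mm across and 120 mm tall, standing on the bench; origin at the centre of its underside; leave alone
Not all that is in view belongs to the job. Leave any black look-alike of the part that bears blue_tube_a_cap alone. Leave any turquoise look-alike of the part that bears white_tube_cap alone.

How it is judged (in metres and radians):
On the way, in this order (a step that is already met when the one before it is completed fails the run):
1. the grasp point (19 mm short of the fingertips) stays within 15 mm sideways of the orange cap's centre, 12 to 62 mm above its top, for 1.5 s, with the green button still up (horizontal distance between the grasp point and orange_tube_cap below 0.015 m and z of the grasp point in the frame of orange_tube_cap between 0.012 and 0.062 m and value of joint green_button below 0.001 m), for 1.5 s.
2. the green button is pressed down (value of joint green_button above 0.0045 m), for 0.04 s.
At the end, for the whole second after the job is handed in: Orange cap pointed at, then green button pressed at least 4.5 of its 6 mm. At the end both buttons are up (within 1.2 mm), every tube is at rest, upright in its hole, its cap within 8 mm of its start, and the bottle stands within 10 mm of its start (value of joint each of green_button, red_button below 0.0012 m and distance of each of orange_tube_cap, blue_tube_a_cap, blue_tube_b_cap, white_tube_cap from where it was at the start of the episode below 0.008 m and angle between each of orange_tube_cap, blue_tube_a_cap, blue_tube_b_cap, white_tube_cap, bottle's own z axis and vertical below 0.1 rad and linear speed of each of orange_tube, blue_tube_a, blue_tube_b, white_tube below 0.02 m/s and distance of bottle from where it was at the start of the episode below 0.01 m); the robot touches nothing.
It fails at once if a tube or the rack is touched (contact force between any of the fingers, the arm and orange_tube above 0.3 N or contact force between any of the fingers, the arm and blue_tube_a above 0.3 N or contact force between any of the fingers, the arm and blue_tube_b above 0.3 N or contact force between any of the fingers, the arm and white_tube above 0.3 N or contact force between any of the fingers, the arm and rack above 0.3 N).
It fails at once if a tube is lifted or moved more than 15 mm (distance of any of orange_tube_cap, blue_tube_a_cap, blue_tube_b_cap, white_tube_cap from where it was at the start of the episode above 0.015 m).
It fails at once if another tube is pointed at: the grasp point comes within 15 mm sideways of its cap's centre and less than 62 mm above its top ((horizontal distance between the grasp point and blue_tube_a_cap below 0.015 m and z of the grasp point in the frame of blue_tube_a_cap between 0.012 and 0.062 m) or (horizontal distance between the grasp point and blue_tube_b_cap below 0.015 m and z of the grasp point in the frame of blue_tube_b_cap between 0.012 and 0.062 m) or (horizontal distance between the grasp point and white_tube_cap below 0.015 m and z of the grasp point in the frame of white_tube_cap between 0.012 and 0.062 m)).
It fails at once if the red button is pressed more than 1.5 mm (value of joint red_button above 0.0015 m).
It fails at once if the bottle is touched (contact force between any of the fingers, the arm and bottle above 0.3 N).
It also fails if it takes over 42 s, if anything falls off the work surface, if the arm or the gripper's body presses on something with over 40 N, if the wrist force passes 120 N, or if a joint passes its speed limit or range.

## Working session

There is one attempt and no reset: what is moved stays moved. The work goes in short steps, Python scripts to look and compute and a shell command to move; the robot and the scene stay as the last step left them, time stands still between calls to the robot, and variables do not carry over. Pictures are saved under pics/ and viewed, about 8 in all and at most 12, crops included, and the job is handed in when it is done.

```bash
ls; mkdir -p pics; cat > h.py <<'E'
import numpy as np, cv2
from rig import manip, vision
from scipy.spatial.transform import Rotation as R
def grab(n):
    p=vision.camera_params(n); im,d=vision.grab_frame(n); return im,d,p
def world(p,uv,z):
    """uv Nx2 pixels, z depth N -> world"""
    uv=np.array(uv,float).reshape(-1,1,2)
    n=cv2.undistortPoints(uv,np.array(p["K"],float),np.array(p["dist_coeffs"],float))[:,0]
    z=np.array(z,float).reshape(-1)
    c=np.c_[n[:,0]*z,-n[:,1]*z,-z]
    return c@np.array(p["rotation"]).reshape(3,3).T+np.array(p["origin"])
def save(n,im): cv2.imwrite("pics/"+n,im[:,:,::-1])
E
python3 - <<'E'
from h import *
for n in("top","scene"):
    im,d,p=grab(n); save(n+".png",im); np.savez(n+".npz",im=im,d=d,**{k:np.array(v) for k,v in p.items()})
    print(n,p["origin"],p["rotation"])
s=manip.sense(); print(s["clock"],s["tool_pos"],s["eef_rot"],s["finger_gap"],s["force"])
E
```

```text
pics
top [ 0.39048549 -0.00384999  1.1409764 ] [ 12.63317699  -0.12901563 -91.18082453]
scene [1.18653771 0.31290415 0.56858719] [ 54.7920365    1.33360543 117.26500883]
0.1 [0.20637367 0.5894004  0.230316  ] [ 1.79887028e+02 -6.54709474e-03 -1.93073645e+01] 0.08536686811807395 [-0.07169699  0.79378857 -0.58007951]
```

View pics/top.png

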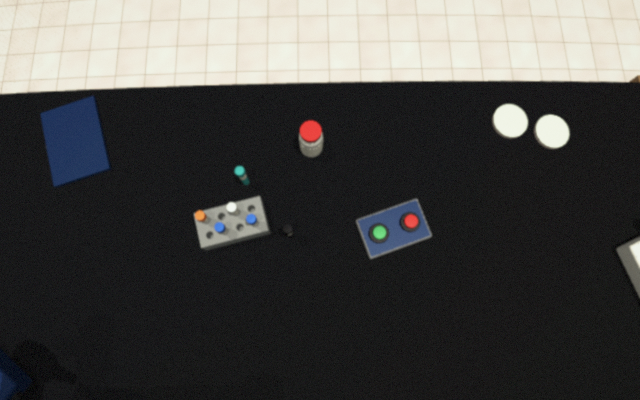

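View pics/scene.png

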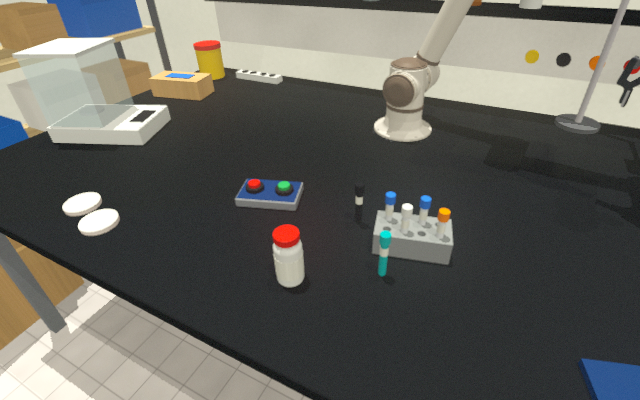

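The top view shows the orange cap at (200,216), blue caps at (220,228) and (251,219), and the white cap at (232,208). The turquoise decoy is at (240,172), the black decoy at (288,231), the green button at (379,232), the red button at (410,221) and the bottle at (311,132). The scene view agrees, with one orange cap in the rack at (444,215). The only possible confusions for orange are the other caps and the red bottle cap, and the colour rules those out.

```bash
sed -i 's/c@np.array(p\["rotation"\]).reshape(3,3).T/c@R.from_euler("xyz",p["rotation"],degrees=True).as_matrix().T/' h.py
python3 - <<'E'
from h import *
P={"orange":(200,216),"blueA":(220,228),"blueB":(251,219),"white":(232,208),"green":(379,232),"red":(410,221),"bottle":(311,132),"turq":(240,172),"black":(288,231)}
sc={"orange":(444,215),"white":(407,210),"green":(284,187),"red":(255,184),"bottle":(287,236)}
for n,PP in(("top",P),("scene",sc)):
    f=np.load(n+".npz"); d=f["d"]; print(n)
    for k,(u,v) in PP.items():
        w=d[v-2:v+3,u-2:u+3]; z=np.median(w[w>0]) if (w>0).any() else 0
        print(k,z,world(f,[(u,v)],[z])[0].round(4))
f=np.load("top.npz"); im=f["im"][180:260,180:440]; save("crop.png",cv2.resize(im,None,fx=3,fy=3,interpolation=cv2.INTER_CUBIC))
E
```

```text
top
orange 1.0351886 [0.5753 0.2536 0.1197]
blueA 1.0278975 [0.5476 0.2083 0.1213]
blueB 1.0342791 [0.5666 0.1407 0.1195]
white 1.0386722 [0.5918 0.1829 0.1204]
green 1.1006984 [ 0.5422 -0.1478  0.0479]
red 1.1086915 [ 0.5669 -0.2225  0.0458]
bottle 1.0782726 [0.7651 0.0059 0.1198]
turq 1.067525 [0.6765 0.1683 0.1099]
black 1.0385262 [0.54   0.0603 0.1097]
scene
orange 0.7125398 [0.5878 0.2576 0.1174]
white 0.7286178 [0.603  0.1883 0.1171]
green 0.9324147 [ 0.5527 -0.1395  0.046 ]
red 0.94714534 [ 0.573  -0.2153  0.0458]
bottle 0.6699683 [0.7753 0.0149 0.1197]
```

View pics/crop.png

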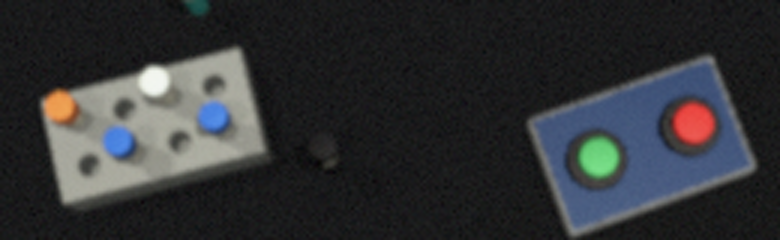

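Orange is unambiguous: it sits at the rack's corner hole, about (0.58, 0.255). The two cameras disagree by about 1 cm, so I'll close the gripper, hover short of it at a safe height, and look with the wrist camera.

```bash
cat >> h.py <<'E'
def shift(t):
    s=manip.sense(); r=R.from_euler("xyz",s["eef_rot"],degrees=True)
    print("shift cm",(r.inv().apply(np.array(t)-s["tool_pos"])*100).round(2),"from",np.round(s["tool_pos"],4),np.round(s["eef_rot"],2),"t",s["clock"])
E
python3 -c "
from h import *
shift([0.52,0.25,0.26]); p=vision.camera_params('wrist'); s=manip.sense(); r=R.from_euler('xyz',s['eef_rot'],degrees=True)
print(r.inv().apply(np.array(p['origin'])-s['tool_pos']), (r.inv()*R.from_euler('xyz',p['rotation'],degrees=True)).as_matrix().round(2))"
```

```text
shift cm [40.82 21.67 -2.92] from [0.2064 0.5894 0.2303] [ 1.7989e+02 -1.0000e-02 -1.9310e+01] t 0.1
[ 0.06434404 -0.00056598 -0.14442187] [[ 0.    0.97  0.26]
 [ 1.   -0.    0.  ]
 [ 0.    0.26 -0.97]]
```

```bash
python3 -m handwheel '0 0 0 2 1 -0.2 4; 0 0 0 5 2.7 -0.5 2; 0 0 0 9 4.8 -1 0; 0 0 0 13 6.9 -1.5 0; 0 0 0 17 9 -2 0; 0 0 0 21 11.1 -2.4 0; 0 0 0 25 13.3 -2.9 0; 0 0 0 29 15.4 -2.9 0; 0 0 0 33 17.5 -2.9 0; 0 0 0 36 19.1 -2.9 0; 0 0 0 38.5 20.4 -2.9 0; 0 0 0 40 21.2 -2.9 0; 0 0 0 40.8 21.7 -2.9 0; 0 0 0 40.8 21.7 -2.9 0; 0 0 0 40.8 21.7 -2.9 0' 
python3 - <<'E'
from h import *
im,d,p=grab("wrist"); save("w1.png",im); np.savez("w1.npz",im=im,d=d,**{k:np.array(v) for k,v in p.items()})
hsv=cv2.cvtColor(im,cv2.COLOR_RGB2HSV)
m=cv2.inRange(hsv,(8,130,110),(20,255,255)); n,l,st,c=cv2.connectedComponentsWithStats(m)
for i in np.argsort(-st[1:,4])[:3]+1:
    q=d[l==i]; z=np.percentile(q[q>0],20)
    # top-face points: world z near 0.12
    v,u=np.nonzero((l==i)&(d>0)); w=world(p,np.c_[u,v],d[v,u]); t=w[w[:,2]>w[:,2].max()-0.006]
    print(st[i],c[i].round(1),t.mean(0).round(4),(t.min(0)+t.max(0))/2,np.ptp(t,0).round(3),len(t))
print(manip.sense()["force"])
shift([0.575,0.255,0.26])
E
```

```text
clock: 1.6
tool_pos: [0.5195, 0.2502, 0.2602]
eef_rot: [180.0, 0.0, -19.3]
force: [0.5, 0.9, -0.7]
finger_gap: 0.0003
[299 117   7  14  18] [303.3 122.7] [0.5765 0.2461 0.12  ] [0.57716217 0.24612852 0.11938607] [0.01  0.002 0.005] 9
[286 116   3   2   3] [287.  116.3] [0.5871 0.2565 0.1213] [0.58707627 0.25648301 0.12106816] [0.001 0.002 0.001] 3
[282 119   2   2   2] [282.5 119.5] [0.5859 0.2608 0.1211] [0.58593292 0.26084661 0.12106344] [0.    0.001 0.001] 2
[-0.54456462  0.49395025 -0.66773159]
shift cm [ 5.11 -2.25  0.03] from [0.5194 0.2506 0.2603] [-1.800e+02  1.000e-02 -1.926e+01] t 1.65
```

View pics/w1.png

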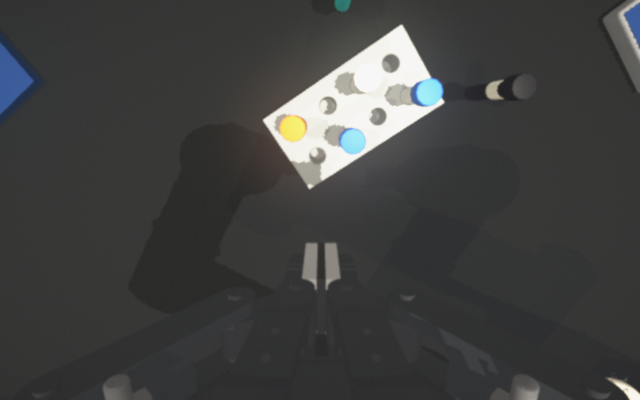

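The wrist view is overexposed, so the orange cap looks yellow-orange at (292,128), in the rack's left corner. Blue caps are at (352,140) and (427,92), white at (367,77), and the black decoy at (515,87). I'll widen the hue range and measure the cap top.

```bash
cat >> h.py <<'E'
def cap(f,lo,hi,box,band=.006):
    hsv=cv2.cvtColor(f["im"],cv2.COLOR_RGB2HSV); m=cv2.inRange(hsv,lo,hi)
    k=np.zeros_like(m); k[box[1]:box[3],box[0]:box[2]]=255; m&=k
    v,u=np.nonzero((m>0)&(f["d"]>0)); w=world(f,np.c_[u,v],f["d"][v,u]); zt=np.percentile(w[:,2],90); s=abs(w[:,2]-zt)<band
    (c,r)=cv2.minEnclosingCircle(w[s,:2].astype(np.float32))
    print("px",u[s].mean().round(1),v[s].mean().round(1),"mean",w[s].mean(0).round(4),"circ",np.round(c,4),"r",round(r,4),"n",s.sum())
    return w[s].mean(0)
E
python3 - <<'E'
from h import *
f=dict(np.load("w1.npz"))
t=cap(f,(8,100,100),(33,255,255),(265,100,325,155))
cap(f,(95,100,100),(125,255,255),(335,120,375,160)); cap(f,(95,100,100),(125,255,255),(405,70,450,112))
t[2]=.19; shift(t)
E
```

```text
px 292.2 128.0 mean [0.5769 0.2557 0.1218] circ [0.577 0.256] r 0.011 n 530
px 347.7 143.3 mean [0.5502 0.2167 0.1216] circ [0.5502 0.2137] r 0.0101 n 176
px 428.6 90.6 mean [0.5686 0.1425 0.121 ] circ [0.5675 0.1428] r 0.0106 n 233
shift cm [ 5.27 -2.38  7.03] from [0.5194 0.2506 0.2603] [-1.800e+02  1.000e-02 -1.926e+01] t 1.65
```

Two independent measurements agree within 3 mm, and the fitted radius of 11 mm matches the cap. I'll move over it, come straight down to 2 cm above the cap, and hold for 2 s and more.

```bash
python3 -m handwheel '0 0 0 2 -0.9 0 0; 0 0 0 4 -1.8 0 0; 0 0 0 5.3 -2.4 0 0; 0 0 0 5.3 -2.4 0 0; 0 0 0 5.3 -2.4 2 0; 0 0 0 5.3 -2.4 4 0; 0 0 0 5.3 -2.4 6 0; 0 0 0 5.3 -2.4 8 0; 0 0 0 5.3 -2.4 9.5 0; 0 0 0 5.3 -2.4 10.7 0; 0 0 0 5.3 -2.4 11.5 0; 0 0 0 5.3 -2.4 11.8 0; 0 0 0 5.3 -2.4 11.8 0'
python3 - <<'E'
from h import *
im,d,p=grab("wrist"); save("w2.png",im)
f=dict(p,im=im,d=d); f={k:np.array(v) for k,v in f.items()}
t=cap(f,(8,100,100),(33,255,255),(150,50,490,330)); shift([t[0],t[1],.142])
E
```

```text
clock: 2.95
tool_pos: [0.5777, 0.2556, 0.1424]
eef_rot: [180.0, -0.0, -19.3]
force: [0.6, -0.3, -0.3]
finger_gap: 0.0003
px 323.1 234.4 mean [0.5808 0.2539 0.1214] circ [0.577  0.2557] r 0.011 n 789
shift cm [0.32 0.07 0.09] from [0.5781 0.2556 0.1429] [-1.7996e+02 -4.0000e-02 -1.9280e+01] t 3.0
```

View pics/w2.png

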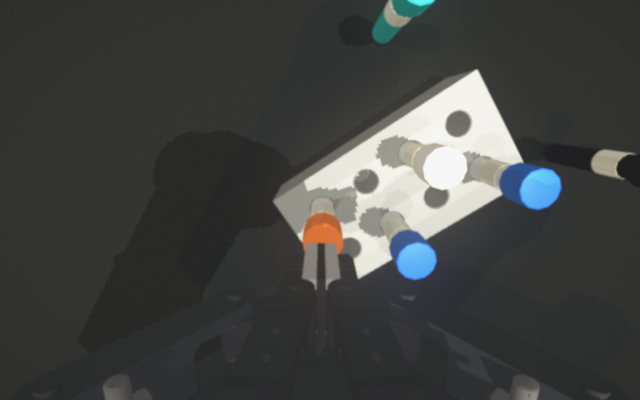

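The closed fingertips sit over the orange cap at (323,234), and the circle fit gives its centre at (0.577, 0.256), under 1 mm from the TCP. Holding there, then I'll work out the transfer.

```bash
python3 -m handwheel '0 0 0 0 0 0 0; 0 0 0 0 0 0 0; 0 0 0 0 0 0 0; 0 0 0 0 0 0 0; 0 0 0 0 0 0 0; 0 0 0 0 0 0 0; 0 0 0 0 0 0 0; 0 0 0 0 0 0 0; 0 0 0 0 0 0 0; 0 0 0 0 0 0 0; 0 0 0 0 0 0 0; 0 0 0 0 0 0 0; 0 0 0 0 0 0 0; 0 0 0 0 0 0 0; 0 0 0 0 0 0 0; 0 0 0 0 0 0 0; 0 0 0 0 0 0 0; 0 0 0 0 0 0 0; 0 0 0 0 0 0 0; 0 0 0 0 0 0 0'
python3 -c "
from h import *
shift([.545,-.145,.24])"
```

```text
clock: 5.0
tool_pos: [0.5778, 0.2553, 0.1423]
eef_rot: [180.0, 0.0, -19.3]
force: [-0.8, -0.2, -0.6]
finger_gap: -0.0002
shift cm [10.13 38.87 -9.77] from [0.5778 0.2553 0.1423] [179.99   0.   -19.3 ] t 5.0
```

```bash
python3 -m handwheel '0 0 0 0 0 0 0; 0 0 0 0 0 0 0; 0 0 0 0 0 0 0; 0 0 0 0 0 -2 0; 0 0 0 0 0 -5 0; 0 0 0 0 0 -8 0; 0 0 0 0 0 -9.8 0; 0 0 0 0.8 3 -9.8 0; 0 0 0 1.8 7 -9.8 0; 0 0 0 2.9 11 -9.8 0; 0 0 0 3.9 15 -9.8 0; 0 0 0 5 19 -9.8 0; 0 0 0 6 23 -9.8 0; 0 0 0 7 27 -9.8 0; 0 0 0 8.1 31 -9.8 0; 0 0 0 9.1 35 -9.8 0; 0 0 0 9.9 38 -9.8 0; 0 0 0 10.1 38.9 -9.8 0; 0 0 0 10.1 38.9 -9.8 0; 0 0 0 10.1 38.9 -9.8 0'
python3 - <<'E'
from h import *
im,d,p=grab("wrist"); save("w3.png",im)
f={k:np.array(v) for k,v in dict(p,im=im,d=d).items()}
t=cap(f,(40,80,70),(85,255,255),(0,0,640,400),.004); shift([t[0],t[1],.06])
E
```

```text
clock: 7.0
tool_pos: [0.5447, -0.1446, 0.2403]
eef_rot: [-180.0, 0.0, -19.3]
force: [-0.7, 0.3, 0.4]
finger_gap: -0.0001
px 319.5 179.9 mean [ 0.5444 -0.1422  0.0484] circ [ 0.5413 -0.1478] r 0.0159 n 287
shift cm [-0.1  -0.17 18.03] from [ 0.5448 -0.1442  0.2403] [-179.99   -0.    -19.23] t 7.05
```

View pics/w3.png

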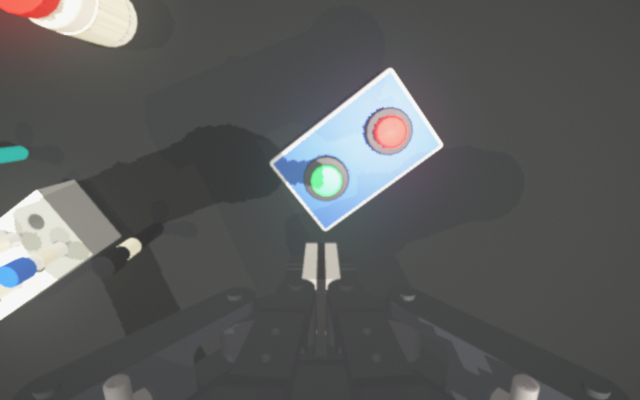

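The green button is at about (326,180), with red at (389,131). The green circle fit (0.5413, -0.1478), r 16 mm, matches the top view. I'll correct sideways by (-0.2, +0.45) cm in tool axes and come down to just above it.

```bash
python3 -m handwheel '0 0 0 -0.2 0.45 0 0; 0 0 0 -0.2 0.45 2 0; 0 0 0 -0.2 0.45 5 0; 0 0 0 -0.2 0.45 8 0; 0 0 0 -0.2 0.45 11 0; 0 0 0 -0.2 0.45 14 0; 0 0 0 -0.2 0.45 16 0; 0 0 0 -0.2 0.45 17.5 0; 0 0 0 -0.2 0.45 18.4 0; 0 0 0 -0.2 0.45 18.6 0; 0 0 0 -0.2 0.45 18.6 0; 0 0 0 -0.2 0.45 18.6 0'
python3 -m handwheel '0 0 0 0 0 0.4 0; 0 0 0 0 0 0.7 0; 0 0 0 0 0 1 0; 0 0 0 0 0 1 0; 0 0 0 0 0 1 0'
```

```text
clock: 8.25
tool_pos: [0.542, -0.1486, 0.0553]
eef_rot: [-180.0, -0.1, -19.3]
force: [0.5, -0.6, -0.1]
finger_gap: 0.0002
clock: 8.75
tool_pos: [0.5414, -0.1487, 0.0446]
eef_rot: [-180.0, -0.0, -19.3]
force: [-0.4, -0.1, 1.9]
finger_gap: 0.0001
```

Contact, with 1.9 N at z = 0.0446. Pressing on in small steps until the force shows it has bottomed out.

```bash
python3 -m handwheel '0 0 0 0 0 0.15 0; 0 0 0 0 0 0.3 0; 0 0 0 0 0 0.3 0; 0 0 0 0 0 0.3 0'
python3 -m handwheel '0 0 0 0 0 0.1 0; 0 0 0 0 0 0.1 0; 0 0 0 0 0 0.1 0'
```

```text
clock: 9.15
tool_pos: [0.5414, -0.1488, 0.0415]
eef_rot: [-180.0, -0.0, -19.3]
force: [-1.0, 0.4, 4.6]
finger_gap: 0.0001
clock: 9.45
tool_pos: [0.5415, -0.1487, 0.0411]
eef_rot: [180.0, -0.0, -19.3]
force: [-1.9, 2.5, 7.0]
finger_gap: -0.0003
```

```bash
python3 -m handwheel '0 0 0 0 0 0.1 0; 0 0 0 0 0 0.1 0; 0 0 0 0 0 0.1 0'
python3 -m handwheel '0 0 0 0 0 -0.5 0; 0 0 0 0 0 -1 0; 0 0 0 0 0 -2 0; 0 0 0 0 0 -5 0; 0 0 0 0 0 -9 0; 0 0 0 0 0 -13 0; 0 0 0 0 0 -17 0; 0 0 0 0 0 -19 0; 0 0 0 0 0 -20 0; 0 0 0 0 0 -20 0; 0 0 0 0 0 -20 0'
python3 - <<'E'
from h import *
im,d,p=grab("wrist"); f={k:np.array(v) for k,v in dict(p,im=im,d=d).items()}
cap(f,(40,80,70),(85,255,255),(0,0,640,400),.004)
it,dt,pt=grab("top"); o=np.load("top.npz"); 
save("end.png",np.vstack([cv2.resize(x[150:270,170:450],None,fx=2,fy=2) for x in(o["im"],it)]))
for k,(u,v) in {"orange":(200,216),"blueA":(220,228),"blueB":(251,219),"white":(232,208),"green":(379,232),"red":(410,221),"bottle":(311,132)}.items():
    a,b=[np.median(x[v-2:v+3,u-2:u+3]) for x in(o["d"],dt)]; print(k,a.round(4),b.round(4))
print(manip.sense()["force"],manip.sense()["clock"])
E
```

```text
clock: 9.75
tool_pos: [0.5415, -0.1488, 0.0409]
eef_rot: [180.0, -0.0, -19.3]
force: [-3.4, 1.3, 13.9]
finger_gap: -0.0003
clock: 10.85
tool_pos: [0.5403, -0.1485, 0.2377]
eef_rot: [180.0, 0.2, -19.3]
force: [0.2, 0.7, 0.4]
finger_gap: -0.0001
px 315.8 177.0 mean [ 0.5438 -0.1438  0.0486] circ [ 0.5413 -0.1477] r 0.016 n 450
orange 1.0352 1.034
blueA 1.0279 1.0299
blueB 1.0343 1.0334
white 1.0387 1.0388
green 1.1007 1.1021
red 1.1087 0.6989
bottle 1.0783 1.0786
[-0.53852176 -0.40578839 -0.22054844] 10.95
```

View pics/end.png

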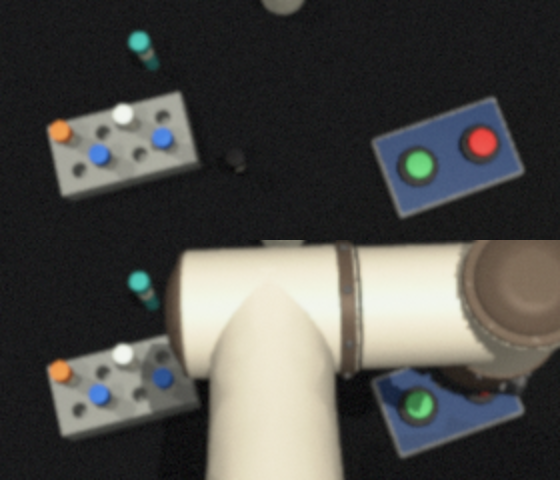

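The before and after crops match. The tubes are unmoved in the rack, the green button is back up (its top is at 0.0486, against 0.0484 before), and the tool is clear. Handing in.

```bash
python3 -c "
from rig import manip
print(manip.sign_off())"
```

```text
the job is handed in; nothing more can be done
None
```

The job is handed in: I pointed at the orange cap, then pressed the green button and let it come back up. Sign-off reports no verdict, and the clock read about 11 s of the 42 s allowed.

- **Pointing:** I held the closed fingertips about 2 cm above the orange cap for about 2.3 s. The tool was within about 1 mm sideways of the cap centre that the wrist camera measured, at (0.577, 0.256).
- **Button press:** I pressed green straight down until the tool stopped at z = 0.041 with 14 N on it, past the 5 N needed to bottom out. I then withdrew to z = 0.238.
- **Last checks:**
  - The green top is back at its starting height within 0.2 mm.
  - The tubes look unmoved in the top view. Their depths agree within about 2 mm, and the bottle's within 0.3 mm.
  - The force on the tool reads about zero.
- **Not confirmed or disagreed:**
  - The arm hid the red button from the top camera at the end, so I didn't see it again. I never went near it.
  - My hand-picked pixels in the scene camera disagreed with the top camera by about 1 cm. I used the wrist and top measurements, which agreed within 3 mm.

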